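# Take the long belt hanger off its keyhole stud

### The job

Take the belt hanger with the longer arm down from the plywood display board: slide it up until the stud's head is in the wide end of its keyhole, draw it off the stud, and stand it upright inside the aluminium tray. Set it down gently, do not drop it; leave the short hanger hanging on its stud and do not disturb the spray can, jar or wrench.

Things in the scene. Friction and masses are not known exactly. Their poses are not given: they have to be found in the camera images.
- board: Upright plywood board on two feet, fixed, 320 mm wide (y), 200 mm high, 18 mm thick. Its face looks along its own +x, away from the robot, turned up to 0.4 rad. Origin: on the face plane, mid-width, at bench height; x out of the face, z up. Feet reach 30 mm in front of the face, 14 mm high. Two studs stick out of the face; one hanger hangs on each, which is where varies.
- stud_a (a point): Steel stud at the board's y = -75 mm, 160 mm above the bench, straight out of the face: neck 5 mm diameter and 6 mm long, then a round head 14 mm diameter, 4 mm thick. Point: on its axis, under the head, 6 mm out from the face. Axes as the board's.
- stud_b (a point): The same stud at the board's y = +75 mm.
- long_hanger: Steel belt hanger to take down, 0.25 to 0.5 kg: upright plate 50 mm wide (y), 88 high (z -72 to +16), 4 thick (x 0 to 4), and a level arm 10 mm thick, 28 high (z -72 to -44), x 4 to 154, with a lip at its end turned up 18 mm. Plate and arm share a flat foot; it stands by itself. Origin: plate's back face, where the stud's axis lies when hung; x along the arm, z up. Centre of mass x = 57 mm.
- long_hanger_hole (a point): Centre of the wide end of the long hanger's keyhole, 24 mm across, on the plate's back face, 24 mm under the origin; from it a slot 8 mm wide runs up to 2.5 mm above the origin. Hung, the stud is at the top of the slot. Raised 24 mm, the head is centred in the wide end (4 mm play all round) and the hanger comes off along +x, clear after 15 mm. It hangs loosely by its weight.
- long_hanger_grip (a point): Point on the long hanger's arm to pinch from above, fingers closing along the hanger's y: mid-thickness of the arm, 85 mm out from the plate's back, 4 mm below the arm's top edge and 24 mm above its foot.
- long_hanger_foot (a point): Underside of the long hanger's plate, back face, mid-width (72 mm under the origin).
- long_hanger_tip (a point): Underside of the far end of the long hanger's arm (154 mm along x from the foot point).
- short_hanger: The same kind of hanger with an arm only 80 mm long, hung on the other stud; to be left hanging. Same origin, axes, plate and keyhole.
- tray: Shallow open aluminium tray, fixed to the bench, 270 mm (x) by 210 mm (y), 32 mm high, walls 4 mm. Origin: centre of its underside; x along its long side, z up.
- tray_in (a point): Centre of the tray's inner floor (4 mm above the bench), axes as the tray's.
- spray_can: Blue spray can, 64 mm diameter, 170 mm high, standing on the bench, a bystander. Origin: centre of its underside.
- jar: Glass jar with steel cap, 60 mm diameter, 75 mm high, standing on the bench, a bystander. Origin: centre of its underside.
- wrench: Steel wrench 190 mm long lying on the bench in front of the board, a bystander. Origin: its middle, underside.

How it is judged:
On the way, in this order (a step that is already met when the one before it is completed fails the run):
1. the long hanger is slid up its keyhole until the stud's head is in the wide end, its plate still on the stud (raised 15 to 34 mm, within 10 mm of the board) (z of long_hanger in the frame of board between 0.175 and 0.194 m and x of long_hanger in the frame of board below 0.01 m), for 0.02 s.
2. the long hanger is drawn off the stud, more than 25 mm out from the board's face (x of long_hanger in the frame of board above 0.025 m), for 0.1 s.
At the end, for the whole second after the job is handed in: The long hanger stands at rest inside the tray, its foot on the tray's floor (plate and arm end within 6 mm of it) and upright within about 7 degrees; the short hanger still hangs on its stud, seated at the top of its slot (within 10 mm) (z of each of long_hanger_foot, long_hanger_tip in the frame of tray_in below 0.006 m and angle between long_hanger's own z axis and vertical below 0.12 rad and x of long_hanger_foot in the frame of tray_in between -0.132 and 0.132 m and y of long_hanger_foot in the frame of tray_in between -0.102 and 0.102 m and x of long_hanger_tip in the frame of tray_in between -0.132 and 0.132 m and y of long_hanger_tip in the frame of tray_in between -0.102 and 0.102 m and linear speed of long_hanger below 0.02 m/s and x of short_hanger in the frame of board below 0.01 m and z of short_hanger in the frame of board between 0.155 and 0.17 m); the robot touches nothing.
It fails at once if the long hanger is let go, off its stud, more than 20 mm above the tray's floor level (x of long_hanger in the frame of board above 0.02 m and contact force between the fingers and long_hanger below 0.02 N and z of each of long_hanger_foot, long_hanger_tip in the frame of tray_in above 0.02 m).
It fails at once if the short hanger comes off its stud (more than 20 mm from the board's face) (x of short_hanger in the frame of board above 0.02 m).
It fails at once if the spray can, jar or wrench is pushed more than 40 mm, or the can or jar is knocked over (distance of any of spray_can, jar, wrench from where it was at the start of the episode above 0.04 m or angle between any of spray_can, jar's own z axis and vertical above 0.7 rad).
It also fails if it takes over 48 s, if anything falls off the work surface, if the arm or the gripper's body presses on something with over 40 N, if the wrist force passes 120 N, or if a joint passes its speed limit or range.

### The arm

A 6-joint arm with a two-finger parallel gripper is mounted at the origin on the work surface. World frame = base frame: x ahead of the robot, y to its left, z up, the work surface at z = 0. Lengths are in m, angles in rad, forces in N, time in s.
With the tool pointing down it reaches from about 0.275 to 0.775 m from the base axis. Payload 14.6 kg.
Tool frame: the origin (TCP) lies at the centre of the arm's flange, where the gripper is bolted on; the fingertips stand 173 mm ahead of it and the grasp point (between the pads) lies 155 mm ahead of it; z points along the fingers, y is the line along which they close (so a half turn about z gives the same grasp; the last joint's range is limited). The gripper opens to 85 mm and grips with 20 to 120 N. Pads are 22 mm wide; open, the fingers measure 114 mm over their backs; the gripper's body (76 mm by 85 mm) begins 54 mm behind the grasp point. The pads swing forward as they close: fully open they stand 13 mm farther back than shut.
Start: joints at [1.14, 0.263, -0.048, 1.259, 0, 1.415], TCP at [0.143, 0.505, 0.405] pointing down, gripper open.
Joint ranges: [-2.65, 2.65], [-0.89, 1.7], [-1.18, 1.37], [-2.13, 2.11], [-1.35, 1.29], [-3.14, 3.14]. Speed limits (rad/s): [1.89, 1.89, 2.57, 2.79, 3.14, 3.14].

### API

Orientations are given as a unit quaternion [w, x, y, z].
In Python, from rig import ctrl, optics, finish_job gives the robot as it stands. The module is installed in compiled form; this text tells all that it offers.
- The arm moves only by the tool creep_tool, called after "Emit:" as name(argument=value, ...) on one line, values as JSON. Schema: {"type":"object","properties":{"plan":{"type":"array","items":{"type":"object","properties":{"pos":{"type":"array","items":{"type":"number"},"minItems":3,"maxItems":3},"rz":{"type":"number"},"finger_gap":{"type":"number"}},"additionalProperties":false,"required":["finger_gap"]},"minItems":1,"maxItems":20},"grip_n":{"type":"number"},"only":{"type":"string"},"quiet":{"type":"boolean"},"lines":{"type":"string"}},"required":["plan"],"additionalProperties":false}. plan is a list of rows, 1 to 20 of them, each an object with the fields pos (a list: dx, dy, dz in m), rz (a turn about the tool's z in rad), finger_gap (the opening from 0.0 (shut) to 1.0 (fully open)); a field left out counts as zero (the opening has to be given); each row shifts and turns the commanded pose from where the row before left it, along the tool's axes as they then stand; what a row does not reach is not made up. A row lasts 1/10 s, in which the tool goes at most 0.05 m and 0.15 rad, less where a joint would pass 70% of its speed; a pose out of reach is approached as far as the arm can. The fingers move at their own pace and stop on an object; grip_n is the grip in N (left out, the last holds). Time passes only in rows, so rows that do not move let the fingers close. The tool returns the time, the measured TCP pose, the force, the opening and the grip force at its end. only (a regular expression) keeps the lines of the reply that match it, lines (a string "A,B") keeps lines A to B, and quiet returns only ok. Input that does not fit is refused with a message, and nothing moves.
- ctrl.get_state(): the state, without advancing time (a new reading comes with each control period).
- optics.capture(name): name is "scene" or "side" or "wrist"; returns the picture (420x560x3 uint8, blue, green, red); there is no depth.
- optics.camera_info(name): a dict with "fx", "fy", "cx", "cy" (pixels), "R" (3x3) and "t" (3): a world point X has camera coordinates R X + t. Camera axes: x right, y down, z forward; pixel columns grow to the right and rows downward; lengths in m; the calibration is good to about 2 mm. A picture is of the moment at which its call begins: read the wrist's pose just before it. camera_info takes no time and is no camera call; for the wrist camera it gives the pose at the moment of the call.
- finish_job(): hands the job in; it is judged then, once.
The state is a dict: "time": time; "joint_pos": joint angles; "qvel": joint speeds; "effort": joint torques, N m; "eef_pos": TCP position; "tcp_rot": TCP orientation; "wrist_force": force on the tool from outside, world axes, zero at the start; "torque": the same for the moment, N m; "grip_width": opening from 0.0 (shut) to 1.0 (fully open); "grasp_force": force on a finger pad.
Only numpy, scipy, OpenCV 4.12 (cv2) and the standard library are available. Lean on these libraries where they do the work, as an engineer would, in place of code of your own. Each camera call takes 0.05 s, during which the arm holds its last target. There are 200 camera calls.

## Working session

There is one attempt and no reset: what is moved stays moved. The work goes in short steps, Python scripts to look and compute and a tool call to move; the robot and the scene stay as the last step left them, time stands still between calls to the robot, and variables do not carry over. Pictures are saved under pics/ and viewed, at most 12 in all, crops included, and the job is handed in when it is done.

```bash
mkdir -p pics
```

Run:
```python
from rig import ctrl, optics
import cv2, numpy as np
a=optics.capture("scene"); b=optics.capture("side")
cv2.imwrite("pics/scene0.png",a); cv2.imwrite("pics/side0.png",b)
for n in("scene","side"):
    i=optics.camera_info(n); print(n,i["fx"],i["cx"],i["cy"],(-np.array(i["R"]).T@i["t"]).round(3),np.array(i["R"]).round(3).tolist())
s=ctrl.get_state(); print(s["time"],s["eef_pos"],s["tcp_rot"],s["wrist_force"])
```

```text
scene 450.0729322464206 284.01491642137916 210.16102287735214 [1.223 0.052 1.228] [[-0.04, 0.999, 0.006], [0.844, 0.037, -0.536], [-0.536, -0.016, -0.844]]
side 540.4086184448527 277.82341453627686 219.67695144366468 [-0.139 -0.751  0.964] [[0.745, -0.666, -0.021], [-0.431, -0.457, -0.778], [0.509, 0.589, -0.627]]
0.1 [0.14295714 0.50507923 0.40427761] [-1.36564273e-04  1.37469057e-01  9.90505951e-01 -4.46826245e-04] [-1.20854863 -0.70042521 -0.48487375]
```

View pics/scene0.png

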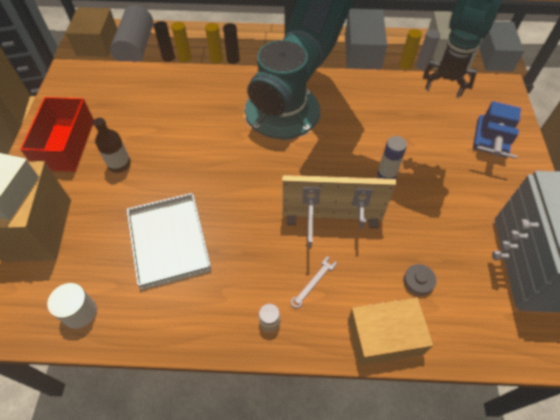

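View pics/side0.png

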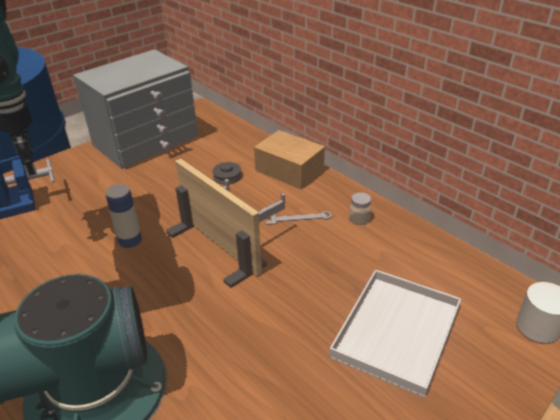

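The scene view shows the long hanger at left (arm about (310,205)-(310,242)) and the short one at (362,215). The tray is centred near (168,240), the wrench at (315,282), the jar at (269,316) and the can at (393,157). In the side view the long arm's end is at (283,203). I'll enlarge both.

Run:
```python
import cv2, numpy as np
a=cv2.imread("pics/scene0.png")[160:260,270:405]; b=cv2.imread("pics/side0.png")[155:285,160:320]
f=lambda i,k:cv2.resize(i,None,fx=k,fy=k,interpolation=cv2.INTER_CUBIC)
a=f(a,5.0); b=f(b,4.5)
cv2.imwrite("pics/sc1.png",a); cv2.imwrite("pics/si1.png",b); print(a.shape,b.shape)
```

```text
(500, 675, 3) (585, 720, 3)
```

View pics/sc1.png

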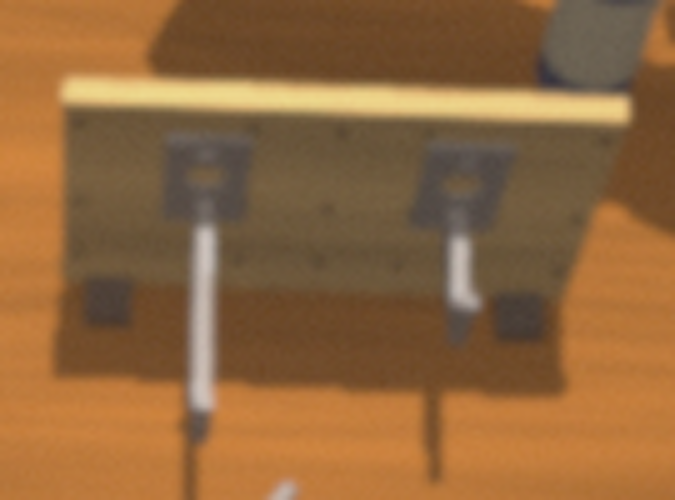

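View pics/si1.png

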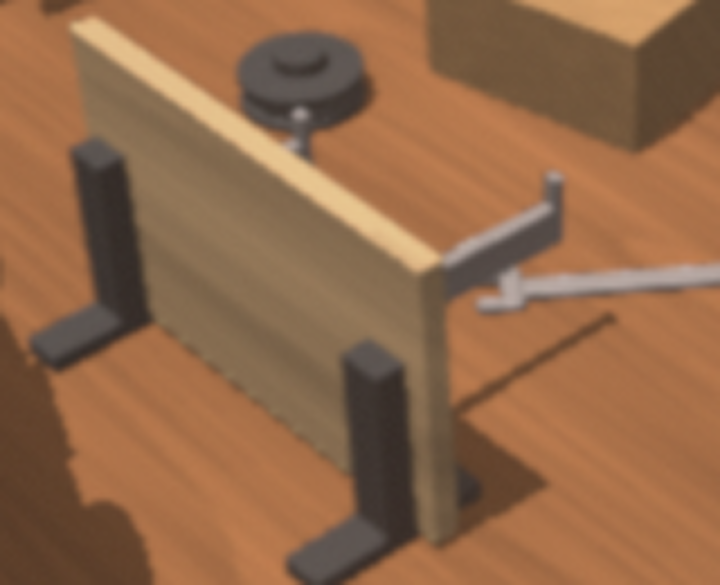

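The crops show the following:
- **Board:** front-top corners at scene crop (65,105) and (629,124), and at side crop (443,265) and (95,17).
- **Long arm lip:** top at scene crop (201,408) and side crop (555,175). Its bottom tip is at scene crop (197,441) and side crop (558,243).
- **Wrench:** beyond and below the tip.

Create h.py:
```python
import numpy as np, cv2
from rig import ctrl, optics
def cam(n):
    i=optics.camera_info(n); K=np.array([[i["fx"],0,i["cx"]],[0,i["fy"],i["cy"]],[0,0,1]]); return K,np.array(i["R"]),np.array(i["t"]).reshape(3,1)
def tri(c1,p1,c2,p2):
    P=[c[0]@np.hstack([c[1],c[2]]) for c in(c1,c2)]
    X=cv2.triangulatePoints(P[0],P[1],np.array(p1,float).reshape(2,1),np.array(p2,float).reshape(2,1)); return (X[:3]/X[3]).ravel()
def ray(c,p,z):
    o=-(c[1].T@c[2]).ravel(); d=c[1].T@np.linalg.inv(c[0])@np.array([p[0],p[1],1.]); return o+d*(z-o[2])/d[2]
def proj(c,X):
    x=c[0]@(c[1]@np.array(X).reshape(3,1)+c[2]); return (x[:2]/x[2]).ravel()
```

Run:
```python
from h import *
np.set_printoptions(precision=4,suppress=True)
A,B=cam("scene"),cam("side")
fs=lambda x,y:((x+.5)/5-.5+270,(y+.5)/5-.5+160); fb=lambda x,y:((x+.5)/4.5-.5+160,(y+.5)/4.5-.5+155)
for n,p,q in [("ctopL",(65,105),(443,265)),("ctopR",(629,124),(95,17)),("liptop",(201,408),(555,177)),("tip",(197,441),(558,243))]:
    X=tri(A,fs(*p),B,fb(*q)); print(n,X,proj(A,X)-fs(*p),proj(B,X)-fb(*q))
print("z=.2",ray(A,fs(65,105),.2),ray(A,fs(629,124),.2),ray(B,fb(443,265),.2),ray(B,fb(95,17),.2))
print("arm ends z.116", ray(A,fs(206,226),.116), ray(A,fs(202,403),.134))
for n,c in(("scene",A),("side",B)):
    im=cv2.imread(f"pics/{n}0.png"); hsv=cv2.cvtColor(im,cv2.COLOR_BGR2HSV)
    m=((hsv[...,1]<70)&(hsv[...,2]>90)).astype(np.uint8); m=cv2.morphologyEx(m,cv2.MORPH_CLOSE,np.ones((5,5)))
    cs,_=cv2.findContours(m,cv2.RETR_EXTERNAL,cv2.CHAIN_APPROX_NONE)
    for k in cs:
        x,y,w,h=cv2.boundingRect(k)
        if cv2.contourArea(k)>3000: 
            q=cv2.approxPolyDP(cv2.convexHull(k),5,True).reshape(-1,2)
            print(n,q.tolist()); print(np.array([ray(c,p,.032)[:2] for p in q]))
for p in[(328,262),(297,303),(269,310)]: print(ray(A,p,0.0)[:2])
```

```text
ctopL [0.4685 0.0231 0.1928] [-0.3552  0.2714] [-0.3476 -0.156 ]
ctopR [0.4696 0.3422 0.1957] [-0.1898  0.1908] [-0.168  -0.1056]
liptop [0.6228 0.107  0.1259] [ 0.2294 -0.1675] [0.1925 0.0803]
tip [0.6209 0.1054 0.0799] [-0.4029  0.2887] [-0.3408 -0.14  ]
z=.2 [0.4728 0.0243 0.2   ] [0.4721 0.3416 0.2   ] [0.4631 0.0149 0.2   ] [0.4663 0.3354 0.2   ]
arm ends z.116 [0.4959 0.1087 0.116 ] [0.6246 0.1065 0.134 ]
scene [[0, 374], [37, 364], [517, 386], [559, 394], [559, 419], [0, 419]]
[[ 0.99   -0.6741]
 [ 0.9617 -0.5885]
 [ 0.9654  0.6384]
 [ 0.9803  0.7394]
 [ 1.0384  0.7228]
 [ 1.0933 -0.6346]]
scene [[192, 194], [209, 269], [141, 288], [127, 209]]
[[ 0.4161 -0.2691]
 [ 0.6763 -0.1805]
 [ 0.743  -0.365 ]
 [ 0.4819 -0.4644]]
scene [[74, 0], [282, 8], [284, 22], [138, 45], [113, 43], [75, 9]]
[[-0.6016 -0.9489]
 [-0.5877 -0.0217]
 [-0.4889 -0.009 ]
 [-0.3086 -0.5994]
 [-0.3163 -0.7042]
 [-0.5365 -0.9254]]
side [[375, 270], [460, 299], [424, 396], [330, 357]]
[[ 0.6597 -0.1852]
 [ 0.7287 -0.3802]
 [ 0.46   -0.4774]
 [ 0.3924 -0.2899]]
side [[325, 150], [437, 201], [559, 272], [559, 338], [541, 342], [526, 336], [327, 165]]
[[ 0.9707  0.2891]
 [ 1.003  -0.1227]
 [ 0.9775 -0.4917]
 [ 0.7857 -0.5864]
 [ 0.7479 -0.5659]
 [ 0.7396 -0.5364]
 [ 0.9114  0.2225]]
side [[187, 66], [188, 74], [120, 166], [70, 147], [59, 105], [81, 65], [156, 49]]
[[1.0336 1.1743]
 [0.9896 1.1026]
 [0.4338 0.6706]
 [0.369  0.8925]
 [0.4748 1.214 ]
 [0.7087 1.5107]
 [1.0414 1.4358]]
side [[388, 0], [535, 0], [559, 7], [559, 182], [549, 192], [514, 191], [445, 120]]
[[ 2.3324  1.1384]
 [ 2.8761  0.578 ]
 [ 2.8532  0.4343]
 [ 1.3397 -0.3129]
 [ 1.2712 -0.3171]
 [ 1.2035 -0.2462]
 [ 1.4176  0.1376]]
[0.6235 0.168 ]
[0.7568 0.0779]
[ 0.7809 -0.0009]
```

Fixed-camera results:
- **Board:** face at x≈0.469, centre y≈0.183, yaw≈−0.01.
- **Grip point:** about (0.554, 0.107, 0.112).
- **Tray:** centre about (0.572, −0.322).

I'll move above the grip point, aligning as I go.

Emit:
creep_tool(plan=[{"pos":[0,0,-0.015],"rz":-0.133,"finger_gap":0.6},{"pos":[0,0,-0.015],"rz":-0.133,"finger_gap":0.6},{"pos":[-0.032,-0.0303,0],"finger_gap":0.6},{"pos":[-0.032,-0.0303,0],"finger_gap":0.6},{"pos":[-0.032,-0.0303,0],"finger_gap":0.6},{"pos":[-0.032,-0.0303,0],"finger_gap":0.6},{"pos":[-0.032,-0.0303,0],"finger_gap":0.6},{"pos":[-0.032,-0.0303,0],"finger_gap":0.6},{"pos":[-0.032,-0.0303,0],"finger_gap":0.6},{"pos":[-0.032,-0.0303,0],"finger_gap":0.6},{"pos":[-0.032,-0.0303,0],"finger_gap":0.6},{"pos":[-0.032,-0.0303,0],"finger_gap":0.6},{"pos":[-0.032,-0.0303,0],"finger_gap":0.6},{"pos":[-0.032,-0.0303,0],"finger_gap":0.6},{"pos":[-0.031,-0.0303,0],"finger_gap":0.6},{"finger_gap":0.6},{"finger_gap":0.6},{"finger_gap":0.6}], grip_n=60)

```text
time: 1.9
eef_pos: [0.5535, 0.1078, 0.4346]
tcp_rot: [-0.0, 0.005, 1.0, 0.0]
wrist_force: [-0.4, 0.8, -0.5]
grip_width: 0.602
grasp_force: 0.0
```

Run:
```python
from h import *
s=ctrl.get_state(); print(s["eef_pos"],s["tcp_rot"])
c=cam("wrist"); im=optics.capture("wrist"); cv2.imwrite("pics/w1.png",im); np.savez("w1.npz",K=c[0],R=c[1],t=c[2])
print((-(c[1].T@c[2])).ravel())
```

```text
[0.55351588 0.10776118 0.43460914] [-2.89759716e-04  4.62723970e-03  9.99989251e-01  5.00369190e-05]
[0.48108159 0.10912698 0.4049469 ]
```

View pics/w1.png

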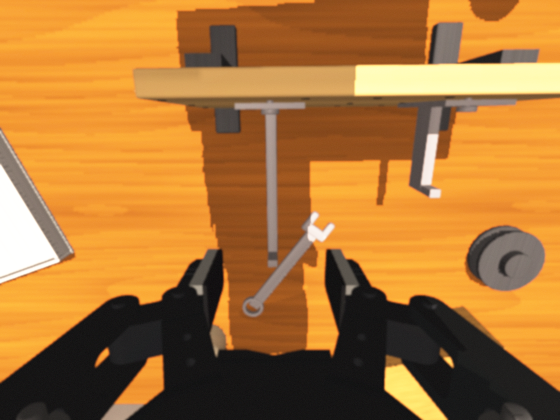

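The wrist view shows the long arm from (270,110) to its lip at (273,262), the plate top at row 103 spanning columns 235–305, and the board's front-top edge near row 97. I'll measure, descend partway, and take a second view for height.

Create arm.py:
```python
from h import *
def arm(im,lo,hi,c0,c1):
    g=cv2.GaussianBlur(im,(3,3),0).astype(float); hsv=cv2.cvtColor(im,cv2.COLOR_BGR2HSV)
    m=(hsv[...,1]<80); out=[]
    for r in range(lo,hi,4):
        x=np.where(m[r,c0:c1])[0]
        if 3<len(x)<60: out.append((r,x.min()+c0,x.max()+c0))
    return np.array(out)
```

Run:
```python
from arm import *
np.set_printoptions(precision=4,suppress=True)
d=np.load("w1.npz"); c=(d["K"],d["R"],d["t"]); im=cv2.imread("pics/w1.png")
o=arm(im,120,250,255,295); print(o[::4].tolist())
for r,a,b in o[::5]: print(ray(c,((a+b)/2,r),.116))
print("lip",ray(c,(273,256),.134)); print("board",ray(c,(145,97),.2),ray(c,(355,97),.2),ray(c,(550,94),.2))
print("plate",ray(c,(235,106),.176),ray(c,(305,106),.176)); print(c[1])
```

```text
[[120, 266, 275], [136, 266, 275], [152, 266, 275], [168, 267, 275], [184, 267, 276], [200, 267, 276], [216, 267, 276], [232, 268, 276], [248, 268, 294]]
[0.4828 0.1061 0.116 ]
[0.5007 0.1059 0.116 ]
[0.5193 0.1057 0.116 ]
[0.5385 0.1059 0.116 ]
[0.5585 0.1062 0.116 ]
[0.5792 0.1064 0.116 ]
[0.6008 0.1062 0.116 ]
lip [0.6101 0.1071 0.134 ]
board [0.4675 0.0275 0.2   ] [0.4688 0.1608 0.2   ] [0.4682 0.2842 0.2   ]
plate [0.4726 0.0815 0.176 ] [0.4731 0.1316 0.176 ]
[[ 0.0098  1.      0.    ]
 [ 0.9596 -0.0095  0.2811]
 [ 0.2811 -0.0027 -0.9597]]
```

Emit:
creep_tool(plan=[{"pos":[0,0,0.03],"finger_gap":0.6},{"pos":[0,0,0.03],"finger_gap":0.6},{"pos":[0,0,0.02],"finger_gap":0.6},{"pos":[0,0,0.01],"finger_gap":0.6},{"finger_gap":0.6},{"finger_gap":0.6}])

```text
time: 2.55
eef_pos: [0.5541, 0.1076, 0.3457]
tcp_rot: [0.001, 0.005, 1.0, 0.0]
wrist_force: [0.2, -0.1, -0.1]
grip_width: 0.601
grasp_force: 0.0
```

Run:
```python
from h import *
c=cam("wrist"); im=optics.capture("wrist"); cv2.imwrite("pics/w2.png",im); np.savez("w2.npz",K=c[0],R=c[1],t=c[2])
```

```text
(no output)
```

View pics/w2.png

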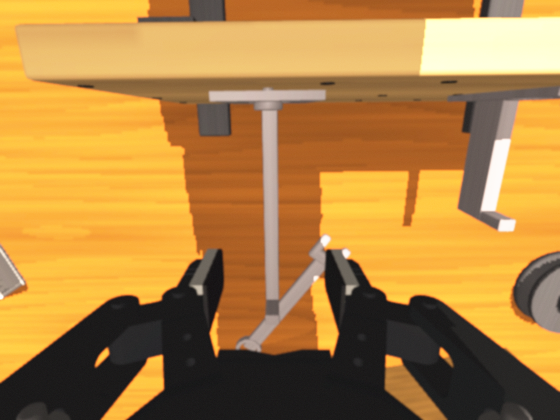

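The second wrist view is nearer. The plate's top edge spans (209–325, row 92), the arm is at column ~271, and the lip is at (272,300–315), so the fingers straddle the arm.

Run:
```python
from arm import *
np.set_printoptions(precision=4,suppress=True)
L=lambda n:(lambda d:(d["K"],d["R"],d["t"]))(np.load(n)); c1,c2=L("w1.npz"),L("w2.npz")
for n in("1","2"):
    im=cv2.cvtColor(cv2.imread(f"pics/w{n}.png"),cv2.COLOR_BGR2GRAY).astype(int)
    print(n,"col271/272:",im[(245 if n=="1" else 290):(275 if n=="1" else 325),272].tolist(), "plate col:",im[85:118,240].tolist())
o=arm(cv2.imread("pics/w2.png"),120,290,255,290)
for r,a,b in o[::6]: print(r,a,b,ray(c2,((a+b)/2,r),.116))
for p,q in[((235,102),(209,92)),((305,102),(325,91)),((273,265),(272,315)),((273,253),(272,299))]:
    X=tri(c1,p,c2,q); print(X,proj(c1,X)-p,proj(c2,X)-q)
```

```text
1 col271/272: [141, 143, 141, 143, 143, 135, 119, 93, 76, 75, 74, 74, 74, 77, 87, 111, 130, 137, 137, 135, 131, 126, 111, 102, 98, 97, 94, 95, 99, 110] plate col: [175, 174, 175, 176, 177, 178, 178, 179, 177, 171, 161, 139, 114, 95, 89, 91, 98, 117, 148, 166, 170, 168, 168, 153, 120, 83, 69, 71, 73, 73, 73, 73, 73]
2 col271/272: [168, 168, 166, 168, 168, 165, 165, 167, 158, 137, 106, 90, 90, 90, 90, 91, 90, 90, 91, 91, 89, 90, 90, 94, 106, 132, 152, 161, 160, 160, 160, 159, 160, 159, 161] plate col: [107, 110, 110, 110, 120, 144, 178, 195, 200, 199, 199, 199, 200, 200, 193, 164, 122, 95, 92, 98, 99, 100, 102, 105, 107, 108, 107, 107, 106, 107, 107, 107, 108]
120 262 276 [0.4832 0.1059 0.116 ]
144 263 276 [0.4981 0.106  0.116 ]
168 263 277 [0.5137 0.1061 0.116 ]
192 264 277 [0.53   0.1063 0.116 ]
216 264 277 [0.5471 0.106  0.116 ]
240 265 277 [0.5649 0.1062 0.116 ]
264 265 277 [0.5837 0.1059 0.116 ]
288 266 278 [0.6034 0.1064 0.116 ]
[0.4705 0.0815 0.177 ] [-0.2801  0.7788] [ 0.4647 -1.2903]
[0.4701 0.1325 0.1669] [0.1232 0.2361] [-0.1988 -0.3809]
[0.6345 0.1064 0.1054] [-0.3571 -0.0067] [0.4817 0.0093]
[0.6216 0.1065 0.1025] [-0.3572 -0.0074] [0.4823 0.0102]
```

Run:
```python
from arm import *
np.set_printoptions(precision=4,suppress=True)
L=lambda n:(lambda d:(d["K"],d["R"],d["t"]))(np.load(n)); c1,c2=L("w1.npz"),L("w2.npz")
for p,q in[((272,251.5),(272,299.5)),((272,259.7),(272,314.5)),((240,102.5),(240,90)),((300,102.5),(300,90))]:
    X=tri(c1,p,c2,q); print(X,proj(c1,X)-p,proj(c2,X)-q)
```

```text
[0.6147 0.1061 0.1137] [0.1486 0.0001] [-0.2034 -0.0001]
[0.6158 0.1062 0.1305] [0.1569 0.0001] [-0.2191 -0.0001]
[0.4713 0.0914 0.1914] [7.0123 0.3361] [-12.1613  -0.5366]
[0.4713 0.1232 0.1874] [-5.5977  0.2146] [ 9.5931 -0.3361]
```

Emit:
creep_tool(plan=[{"pos":[0.0003,-0.0015,0.03],"finger_gap":0.6},{"pos":[0,0,0.03],"finger_gap":0.6},{"pos":[0,0,0.013],"finger_gap":0.6},{"pos":[0,0,0.005],"finger_gap":0.6},{"finger_gap":0.6},{"finger_gap":0.6}])

```text
time: 3.2
eef_pos: [0.5542, 0.1058, 0.2679]
tcp_rot: [0.001, 0.005, 1.0, 0.0]
wrist_force: [-0.4, 0.6, 0.8]
grip_width: 0.601
grasp_force: 0.0
```

Emit:
creep_tool(plan=[{"pos":[0,0,0.002],"finger_gap":0.4},{"finger_gap":0.2},{"finger_gap":0.1},{"finger_gap":0.05},{"finger_gap":0.05},{"finger_gap":0.05},{"finger_gap":0.05},{"finger_gap":0.05}], grip_n=80)

```text
time: 4.0
eef_pos: [0.5538, 0.1056, 0.2651]
tcp_rot: [0.0, 0.005, 1.0, -0.0]
wrist_force: [-0.9, -2.9, 5.2]
grip_width: 0.102
grasp_force: 78.2
```

Emit:
creep_tool(plan=[{"pos":[0,0,-0.004],"finger_gap":0.05},{"pos":[0,0,-0.004],"finger_gap":0.05},{"pos":[0,0,-0.004],"finger_gap":0.05},{"pos":[0,0,-0.004],"finger_gap":0.05},{"pos":[0,0,-0.004],"finger_gap":0.05},{"pos":[0,0,-0.004],"finger_gap":0.05},{"finger_gap":0.05},{"finger_gap":0.05},{"finger_gap":0.05}])

```text
time: 4.9
eef_pos: [0.5539, 0.1057, 0.2888]
tcp_rot: [0.0, 0.005, 1.0, 0.0]
wrist_force: [3.8, 0.0, -1.8]
grip_width: 0.098
grasp_force: 78.5
```

Run:
```python
from h import *
s=ctrl.get_state(); print(s["eef_pos"],s["wrist_force"],s["torque"])
c=cam("wrist"); im=optics.capture("wrist"); cv2.imwrite("pics/w3.png",im)
b=optics.capture("side");a=optics.capture("scene")
f=lambda i:cv2.resize(i,(400,300),interpolation=cv2.INTER_CUBIC)
cv2.imwrite("pics/m3.png",np.vstack([np.hstack([f(im),f(a[150:270,260:420])]),np.hstack([f(b[140:290,160:360]),f(im[60:200,180:360])])]))
```

```text
[0.55391545 0.10573706 0.28878095] [ 3.7526219   0.04761334 -1.78708277] [ 0.00795938 -0.8034749   0.05501971]
```

View pics/m3.png

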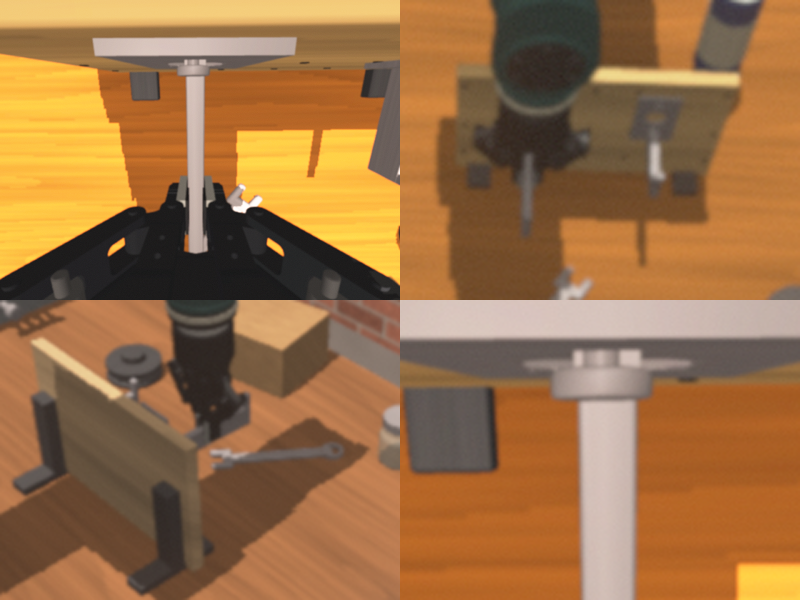

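The raised view shows the stud head (552–650 in the crop) inside the wide hole (525–690), centred within 1 mm. I'll draw it off slowly.

Emit:
creep_tool(plan=[{"pos":[-0.003,0,0],"finger_gap":0.05},{"pos":[-0.003,0,0],"finger_gap":0.05},{"pos":[-0.003,0,0],"finger_gap":0.05},{"pos":[-0.003,0,0],"finger_gap":0.05},{"finger_gap":0.05}])

```text
time: 5.55
eef_pos: [0.5661, 0.1056, 0.2885]
tcp_rot: [-0.0, 0.005, 1.0, 0.0]
wrist_force: [-0.0, 0.1, -3.6]
grip_width: 0.098
grasp_force: 78.2
```

Emit:
creep_tool(plan=[{"pos":[-0.004,0,0],"finger_gap":0.05},{"pos":[-0.005,0,0],"finger_gap":0.05},{"pos":[-0.006,0,0],"finger_gap":0.05},{"pos":[-0.007,0,0],"finger_gap":0.05},{"pos":[-0.008,0,0],"finger_gap":0.05},{"pos":[-0.008,0,0],"finger_gap":0.05},{"finger_gap":0.05},{"finger_gap":0.05}])

```text
time: 6.35
eef_pos: [0.6039, 0.1052, 0.2885]
tcp_rot: [-0.0, 0.005, 1.0, -0.0]
wrist_force: [0.3, -0.6, -4.4]
grip_width: 0.097
grasp_force: 78.2
```

Run:
```python
from h import *
s=ctrl.get_state(); print(s["eef_pos"],s["wrist_force"],s["torque"],s["joint_pos"])
im=optics.capture("wrist"); b=optics.capture("side");a=optics.capture("scene")
f=lambda i:cv2.resize(i,(400,300),interpolation=cv2.INTER_CUBIC)
cv2.imwrite("pics/m4.png",np.vstack([np.hstack([f(im),f(a[150:270,260:420])]),np.hstack([f(b[140:290,160:360]),f(a[170:320,100:300])])]))
```

```text
[0.60385013 0.1052204  0.28845884] [ 0.26957612 -0.60912075 -4.40934349] [ 0.05445593 -0.0356353   0.0319206 ] [ 3.96512184e-02  4.66282199e-01 -5.21735935e-02  1.05280821e+00
  5.13972080e-06  4.94301612e-02]
```

View pics/m4.png

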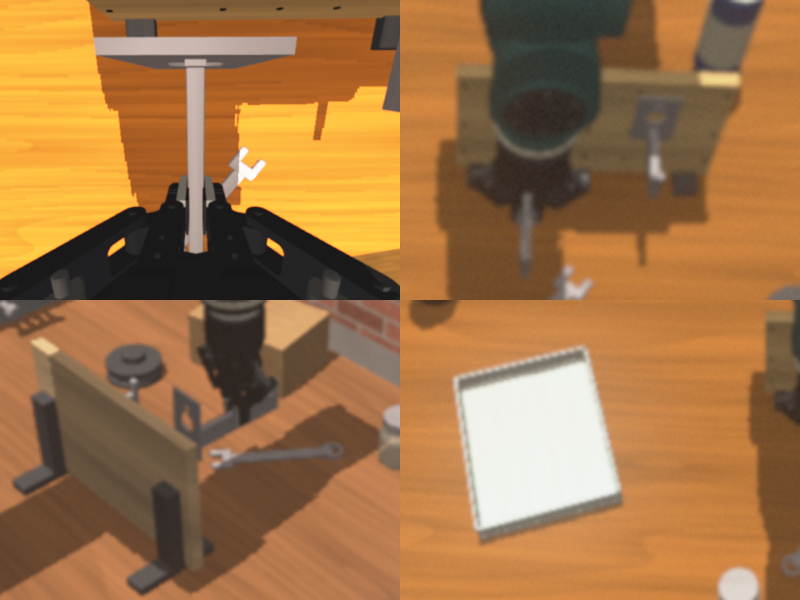

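It is off the stud and level: the plate and arm hang clear of the board, and the short hanger is untouched. I'll raise it a bit, carry it to the tray and align with its long side (yaw≈0.335).

Emit:
creep_tool(plan=[{"pos":[0,0,-0.01],"finger_gap":0.05},{"pos":[0,0,-0.02],"finger_gap":0.05},{"pos":[0.0017,-0.018,0],"finger_gap":0.05},{"pos":[0.0017,-0.03,0],"finger_gap":0.05},{"pos":[0.0017,-0.036,0],"finger_gap":0.05},{"pos":[0.0017,-0.036,0],"finger_gap":0.05},{"pos":[0.0017,-0.036,0],"finger_gap":0.05},{"pos":[0.0017,-0.036,0],"finger_gap":0.05},{"pos":[0.0017,-0.036,0],"finger_gap":0.05},{"pos":[0.0017,-0.036,0],"finger_gap":0.05},{"pos":[0.0017,-0.036,0],"finger_gap":0.05},{"pos":[0.0017,-0.036,0],"finger_gap":0.05},{"pos":[0.0017,-0.036,0],"finger_gap":0.05},{"pos":[0.0017,-0.03,0],"finger_gap":0.05},{"pos":[0.0017,-0.026,0],"finger_gap":0.05},{"rz":-0.115,"finger_gap":0.05},{"rz":-0.115,"finger_gap":0.05},{"rz":-0.115,"finger_gap":0.05},{"finger_gap":0.05},{"finger_gap":0.05}])

```text
time: 8.5
eef_pos: [0.5772, -0.3227, 0.3188]
tcp_rot: [-0.0, -0.165, 0.986, -0.0]
wrist_force: [-0.1, 0.5, -3.5]
grip_width: 0.098
grasp_force: 78.5
```

Run:
```python
from h import *
s=ctrl.get_state(); print(s["eef_pos"],s["tcp_rot"],s["wrist_force"],s["torque"])
c=cam("wrist");im=optics.capture("wrist"); b=optics.capture("side");a=optics.capture("scene")
cv2.imwrite("pics/w5.png",im);cv2.imwrite("pics/s5.png",b)
f=lambda i:cv2.resize(i,(400,300),interpolation=cv2.INTER_CUBIC)
cv2.imwrite("pics/m5.png",np.vstack([np.hstack([f(im),f(a[160:310,90:290])]),np.hstack([f(b[230:410,300:540]),f(b)])]))
```

```text
[ 0.57715699 -0.32273899  0.31884363] [-6.51669653e-06 -1.65056047e-01  9.86284189e-01 -9.41161625e-06] [-0.14421576  0.48155664 -3.50713586] [ 0.02125307 -0.11228915  0.00442672]
```

View pics/m5.png

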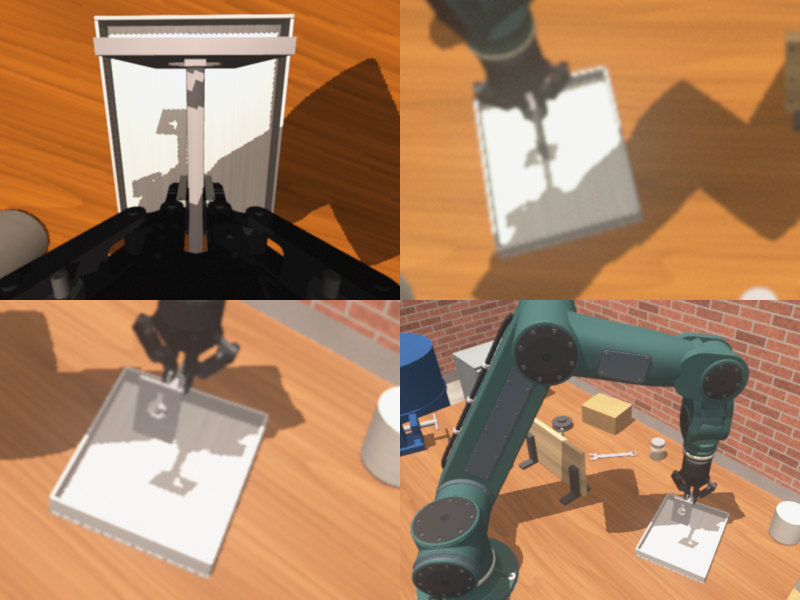

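The view shows the hanger above the tray, parallel to its long side and centred. Next I lower it.

Emit:
creep_tool(plan=[{"pos":[0,0,0.015],"finger_gap":0.05},{"pos":[0,0,0.03],"finger_gap":0.05},{"pos":[0,0,0.03],"finger_gap":0.05},{"pos":[0,0,0.025],"finger_gap":0.05},{"pos":[0,0,0.015],"finger_gap":0.05},{"pos":[0,0,0.008],"finger_gap":0.05},{"pos":[0,0,0.005],"finger_gap":0.05},{"finger_gap":0.05},{"finger_gap":0.05}])

```text
time: 9.55
eef_pos: [0.5777, -0.3227, 0.1915]
tcp_rot: [0.0, -0.167, 0.986, -0.0]
wrist_force: [0.7, -0.3, -4.3]
grip_width: 0.095
grasp_force: 78.4
```

Emit:
creep_tool(plan=[{"pos":[0,0,0.002],"finger_gap":0.05},{"pos":[0,0,0.002],"finger_gap":0.05},{"pos":[0,0,0.002],"finger_gap":0.05},{"finger_gap":0.05},{"finger_gap":0.05}])

```text
time: 10.05
eef_pos: [0.5775, -0.3227, 0.1851]
tcp_rot: [0.0, -0.167, 0.986, -0.0]
wrist_force: [-2.0, -0.5, 0.9]
grip_width: 0.095
grasp_force: 79.5
```

Emit:
creep_tool(plan=[{"pos":[0,0,0.001],"finger_gap":0.05},{"finger_gap":0.05},{"finger_gap":0.05}])

```text
time: 10.35
eef_pos: [0.5774, -0.3227, 0.184]
tcp_rot: [0.0, -0.167, 0.986, -0.0]
wrist_force: [-3.6, -1.8, 6.2]
grip_width: 0.099
grasp_force: 79.8
```

Run:
```python
from h import *
s=ctrl.get_state(); print(s["eef_pos"],s["wrist_force"],s["torque"])
im=optics.capture("wrist"); b=optics.capture("side");a=optics.capture("scene")
f=lambda i:cv2.resize(i,(400,300),interpolation=cv2.INTER_CUBIC)
cv2.imwrite("pics/m6.png",np.vstack([np.hstack([f(im),f(a[160:310,90:290])]),np.hstack([f(b[230:410,300:540]),f(b[250:340,360:480])])]))
```

```text
[ 0.57743579 -0.32265884  0.18401153] [-3.60524266 -1.78706326  6.23740052] [0.00877671 0.28370552 0.04447795]
```

View pics/m6.png

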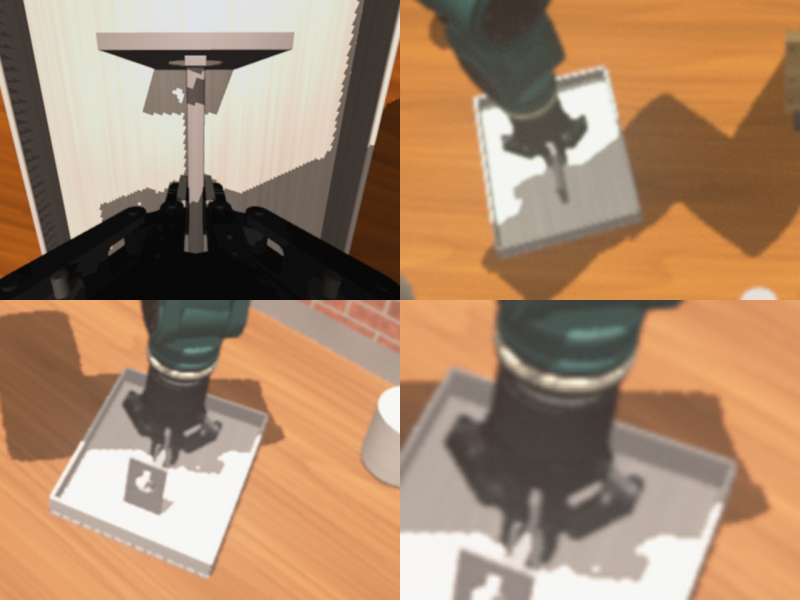

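The hanger is touching the floor, well inside the tray. I'll press slightly more so it seats flat, then open slowly.

Emit:
creep_tool(plan=[{"pos":[0,0,0.001],"finger_gap":0.05},{"pos":[0,0,0.001],"finger_gap":0.05},{"finger_gap":0.05}], grip_n=30)

```text
time: 10.8
eef_pos: [0.5773, -0.3226, 0.1837]
tcp_rot: [0.0, -0.167, 0.986, -0.001]
wrist_force: [-11.1, 3.2, 28.9]
grip_width: 0.1
grasp_force: 83.3
```

Emit:
creep_tool(plan=[{"finger_gap":0.1},{"finger_gap":0.13},{"finger_gap":0.16},{"finger_gap":0.2},{"finger_gap":0.3},{"finger_gap":0.45},{"finger_gap":0.45},{"finger_gap":0.45}], grip_n=20)

```text
time: 11.6
eef_pos: [0.5775, -0.3225, 0.1816]
tcp_rot: [-0.0, -0.167, 0.986, 0.0]
wrist_force: [0.5, -0.4, -0.3]
grip_width: 0.452
grasp_force: 0.0
```

Released with no residual force. I'll retreat straight up and verify.

Emit:
creep_tool(plan=[{"pos":[0,0,-0.01],"finger_gap":0.45},{"pos":[0,0,-0.02],"finger_gap":0.45},{"pos":[0,0,-0.03],"finger_gap":0.45},{"pos":[0,0,-0.04],"finger_gap":0.45},{"pos":[0,0,-0.04],"finger_gap":0.45},{"pos":[0,0,-0.03],"finger_gap":0.45},{"pos":[0,0,-0.02],"finger_gap":0.45},{"pos":[0.03,0,0],"finger_gap":0.45},{"pos":[0.04,0,0],"finger_gap":0.45},{"pos":[0.04,0,0],"finger_gap":0.45},{"pos":[0.04,0,0],"finger_gap":0.45},{"finger_gap":0.45},{"finger_gap":0.45}])

```text
time: 12.9
eef_pos: [0.4352, -0.3721, 0.3726]
tcp_rot: [0.0, -0.166, 0.986, -0.0]
wrist_force: [0.3, -0.3, -0.4]
grip_width: 0.45
grasp_force: 0.0
```

Run:
```python
from h import *
im=optics.capture("wrist"); b=optics.capture("side");a=optics.capture("scene")
cv2.imwrite("pics/s7.png",b);cv2.imwrite("pics/a7.png",a)
f=lambda i:cv2.resize(i,(400,300),interpolation=cv2.INTER_CUBIC)
cv2.imwrite("pics/m7.png",np.vstack([np.hstack([f(im),f(a[160:310,90:290])]),np.hstack([f(a[150:330,240:480]),f(b[250:400,320:520])])]))
```

```text
(no output)
```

View pics/m7.png

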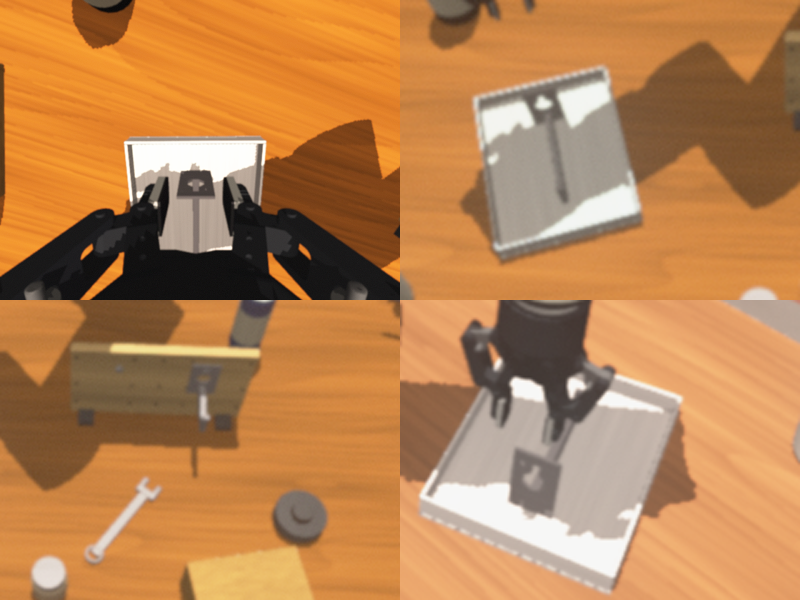

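The long hanger stands upright inside the tray with the fingers clear. The short hanger still hangs, and the can, jar and wrench are in place.

```bash
python3 -c "from rig import finish_job; print(finish_job())"
```

```text
the job is handed in; nothing more can be done
None
```

The job is handed in; the long hanger stands upright in the tray, the short hanger still hangs on its stud, the can, jar and wrench look undisturbed in the last pictures, and no verdict was returned.

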